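# Drive the seized lock pin out of a plate-decorating stand

### The job

The brass lock pin of the plate-decorating stand has seized in its green block. Take the drift punch out of its wooden tool block, find the bore and gently press the pin down until it is right out of the underside of the green block and down on its catch, then stand the punch back in its tool block. Only the punch may touch the stand, never force it, and leave the paint pots and other things where they are.

Things in the scene. Friction and masses are not known exactly. Their poses are not given: they have to be found in the camera images.
- stand: Plate-decorating stand, fixed: wooden base 240 (x) x 130 (y) x 12 mm; origin at the centre of its underside, z up. A rigid carriage is clamped on it at an unmeasured height and place along the stand's y: green lock block at the -x end; turntable with white plate (124 mm across, rim 51 to 61 mm high) at the +x end, centred 115 mm from the bore. Over 30 N of punch force marks it.
- mark (a point): Start of the search line (60 mm towards -x, 20 mm towards -y from the stand's origin, 86 mm above the table): over or in the level top of the green block (34 mm in x, 92 mm in y, 30 mm thick), whose true height is 81 to 91 mm (feel or see it). The bore's centre lies from here along the stand's +y, 4 to 36 mm away, not measured. Vertical through bore in the block's middle, 10.5 mm diameter, mouth chamfered 1.5 mm.
- mark_far (a point): End of the search line, 40 mm from mark along the stand's +y, at the same height; it too lies within the outline of the green block's top. The bore lies between the two.
- pin (a joint): Brass pin, 9.2 mm diameter, 30 mm long, seized in the bore: value = depth in m of its top end below the block's top face (starts 0.004 to 0.010, grows as it is driven down). It yields to about 7 N and stays where it is left; clear of the block once deeper than 0.030; lands on its hard catch at 0.036. Pressing it with more than 30 N spoils it.
- punch: Drift punch standing in its tool block, about 0.14 kg; origin at the tip, z up. From the tip: round steel shank 8 mm diameter, 50 mm long, tip chamfered 1 mm; steel collar 24 mm diameter from 50 to 58 mm; orange square handle 18 x 18 mm from 58 to 120 mm, faces along the punch's x and y; 4 mm steel striking button on top.
- punch_tip (a point): The tip of the drift punch's shank (same point as the punch's origin).
- holder: Dark wooden tool block, 60 x 60 mm, 62 mm tall, fixed; origin at the centre of its underside. A vertical through hole, 15 mm diameter (3 mm chamfer), in its middle takes the punch's shank; the collar rests on the block's top, the tip then hangs 12 mm above the table.
- pot_blue: Bystander: paint pot with a blue cap, 38 mm across, 42 mm tall. Origin at the centre of its underside.
- pot_red: Bystander: paint pot with a red cap, 38 mm across, 42 mm tall. Origin at the centre of its underside.
- water_cup: Bystander: clear water cup, 72 mm across, 85 mm tall. Origin at the centre of its underside.
- mix_bowl: Bystander: white mixing bowl, 100 mm across, 40 mm tall. Origin at the centre of its underside.
- dish: Bystander: white plate lying on the table, 180 mm across, 22 mm tall. Origin at the centre of its underside.
- brush: Bystander: paintbrush lying on the table, about 210 mm long, 9 mm thick. Origin at its middle on the table.
- pencil: Bystander: green pencil lying on the table, 168 mm long, 8 mm thick. Origin at its middle on the table.
Not all that is in view belongs to the job. What is shaped like the holder but pink or purple is not meant.

How it is judged:
By the outcome, as a careful person would: the job done as asked, in the order asked, and still so for the second after the job is handed in, with the robot touching nothing.
It also fails if it takes over 72 s, if anything falls off the work surface, if the arm or the gripper's body presses on something with over 40 N, if the wrist force passes 120 N, or if a joint passes its speed limit or range.

### The arm

A 6-joint arm with a two-finger parallel gripper is mounted at the origin on the work surface. World frame = base frame: x ahead of the robot, y to its left, z up, the work surface at z = 0. Lengths are in m, angles in rad, forces in N, time in s.
With the tool pointing down it reaches from about 0.25 to 0.775 m from the base axis. Payload 4 kg.
Tool frame: the origin (TCP) lies midway between the tips of the shut fingers; the grasp point (between the pads) lies 19 mm behind it; z points along the fingers, x is the direction in which the jaws open and shut, and the axes are right-handed (so a half turn about z gives the same grasp; the last joint's range is limited). The gripper opens to 94 mm and grips with 3 to 60 N. Pads are 16 mm wide; open, the fingers measure 119 mm over their backs; the gripper's body (75 mm by 177 mm) begins 78 mm behind the grasp point.
Start: joints at [1.137, 0.087, 1.371, -0, 1.684, -0.103], TCP at [0.179, 0.52, 0.168] pointing down, gripper open.
Joint ranges: [-3.1, 3.1], [-0.76, 2.03], [0.27, 2.55], [-1.08, 4.22], [0.17, 2.65], [-2.57, 2.57]. Speed limits (rad/s): [2.79, 2.79, 3.14, 3.14, 3.14, 3.14].

### API

Orientations are given as [roll, pitch, yaw] about the fixed x, y, z axes, in that order (R = Rz(yaw) Ry(pitch) Rx(roll)).
In Python, from bench import * gives the robot as it stands.
- The arm moves only by the tool send_rows, never from a script. Its argument "rows" is one flat list of numbers, 7 for each row, row after row: the shift along the world's x, y, z in mm, then the turn, a rotation vector about the world's x, y, z in degrees, then the opening, from 0 (shut) to 1 (fully open). A call has exactly 8 rows; each row shifts and turns the commanded pose from where the row before left it; what a row does not reach is not made up. A row lasts 1/8 s, in which the tool goes at most 62.5 mm and 10.7 degrees, less where a joint would pass 70% of its speed; a pose out of reach is approached as far as the arm can. A call is refused whole if a number of a shift passes 62.5 or a number of a turn 10.7, either way. A call with a gripper value outside its range is refused whole. The fingers move at their own pace and stop on an object; the grip force is fixed at half the most. Time passes only in rows, so rows that do not move let the fingers close, or fill a call up. It gives the time, the measured TCP pose, the force and the opening at its end, in the units of the state.
- get_obs(): the state, without advancing time (a new reading comes with each control period).
- snapshot(name): name is "scene" or "top" or "wrist"; returns a dict with "color" (480x640x3 uint8, red, green, blue), "intrinsics" (3x3 intrinsics, pixels), "rvec" (rotation vector, rad) and "tvec" (3), from world to camera coordinates, as OpenCV has them; the wrist camera has in their place "T_tool_cam" (4x4, takes a point from camera to tool coordinates, whose origin is the TCP and whose axes are the tool frame's). Camera axes: x right, y down, z forward; pixel columns grow to the right and rows downward; lengths in m; the calibration is good to about 2 mm. A picture is of the moment at which its call begins: read the wrist's pose just before it. There is no depth.
- close_job(): hands the job in, once; it reports no verdict.
The state is a dict: "time": time; "joint_positions": joint angles; "qvel": joint speeds; "joint_torque": joint torques, N m; "tool_pos": TCP position; "ee_rot": TCP orientation; "wrist_force": force on the tool from outside, world axes, zero at the start; "wrist_torque": the same for the moment, N m; "width": finger opening in m.
Only numpy, scipy, OpenCV 4.12 (cv2) and the standard library are available. Lean on these libraries where they do the work, as an engineer would, in place of code of your own. Each camera call takes 0.05 s, during which the arm holds its last target.

## Working session

There is one attempt and no reset: what is moved stays moved. The work goes in short steps, Python scripts to look and compute and a tool call to move; the robot and the scene stay as the last step left them, time stands still between calls to the robot, and variables do not carry over. Pictures are saved under pics/ and viewed, and the job is handed in when it is done.

Besides the shell and the picture viewer there is one more tool, called after "Call:" as a command line: name --argument value ..., lists and objects as JSON in quotes. send_rows: Moves the arm, as the interface text tells. Its arguments: {"type":"object","properties":{"rows":{"type":"array","items":{"type":"number"}}},"required":["rows"]}

```bash
mkdir -p pics; ls
python3 - <<'E'
from bench import *
import cv2
o=get_obs();print(o)
for n in ["scene","top","wrist"]:
    s=snapshot(n);cv2.imwrite(f"pics/{n}0.png",s["color"][:,:,::-1])
    print(n,s["intrinsics"],s.get("rvec"),s.get("tvec"),s.get("T_tool_cam"))
E
```

```text
pics
{'time': 0.0, 'joint_positions': array([ 1.13690774e+00,  8.79538988e-02,  1.37220217e+00, -5.89950374e-06,
        1.68359132e+00, -1.03083515e-01]), 'qvel': array([-1.01425891e-03,  1.92540933e-03,  6.37375632e-05, -1.82640596e-04,
       -1.39689989e-04,  8.62062340e-04]), 'joint_torque': array([-1.71061247e-04, -3.40195620e+01, -3.02420890e+01,  7.17551680e-02,
        3.31897032e-02, -1.92989310e-04]), 'tool_pos': array([0.17838245, 0.51962348, 0.16663129]), 'ee_rot': array([-3.14137676e+00,  2.14389435e-03,  1.23999082e+00]), 'wrist_force': array([-0.27651049, -0.10151762,  0.2643375 ]), 'wrist_torque': array([0.0261415 , 0.01674812, 0.03456631]), 'width': 0.09444538310656952}
scene [[455.87122801   0.         319.9446969 ]
 [  0.         455.87122801 244.08960993]
 [  0.           0.           1.        ]] [ 2.34132406  0.58049417 -0.19820441] [-0.53562541 -0.15412261  1.17577387] None
top [[509.12135644   0.         324.20081709]
 [  0.         509.12135644 243.96234599]
 [  0.           0.           1.        ]] [ 2.19501027 -2.17510042  0.04734766] [-0.00954893  0.60755562  1.37929271] None
wrist [[334.44496567   0.         319.63531583]
 [  0.         334.44496567 243.47231217]
 [  0.           0.           1.        ]] None None [[ 9.99999471e-01  1.02504380e-03 -8.96715582e-05 -1.01729268e-04]
 [-9.72984660e-04  9.70354839e-01  2.41682727e-01 -6.95580132e-02]
 [ 3.34748612e-04 -2.41682512e-01  9.70355322e-01 -2.17135327e-01]
 [ 0.00000000e+00  0.00000000e+00  0.00000000e+00  1.00000000e+00]]
```

View pics/scene0.png

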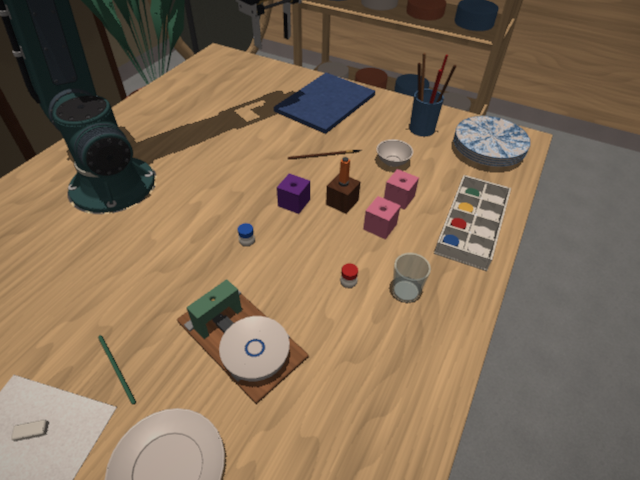

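View pics/top0.png

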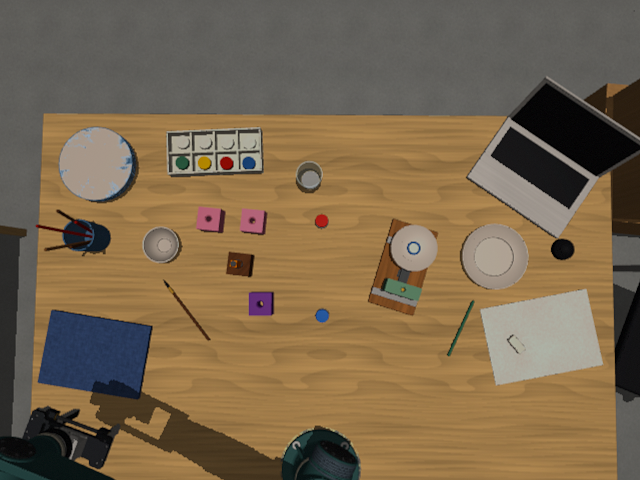

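View pics/wrist0.png

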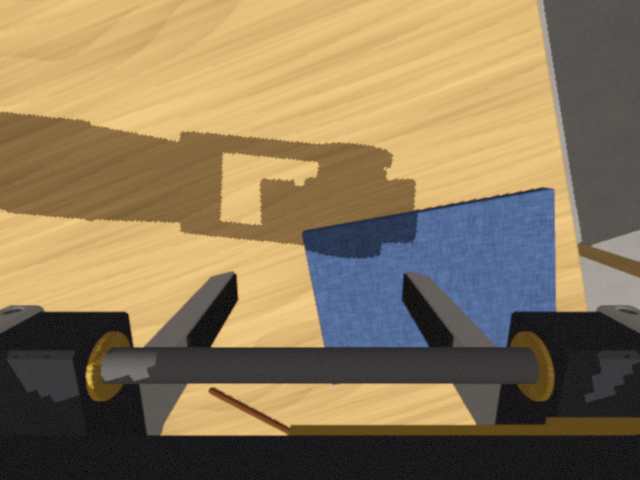

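The brown holder with the punch is at scene (343,190), top (239,264). The stand is at scene (245,335), top (404,267). I'll enlarge both.

```bash
cat > h.py <<'E'
import numpy as np, cv2
from bench import *
from scipy.spatial.transform import Rotation as Rn
def cam(name,o=None):
    s=snapshot(name)
    K=s["intrinsics"]
    if name=="wrist":
        T=np.eye(4);T[:3,:3]=Rn.from_euler('xyz',o["ee_rot"]).as_matrix();T[:3,3]=o["tool_pos"]
        W=T@s["T_tool_cam"]; R=W[:3,:3].T; t=-R@W[:3,3]
    else:
        R=cv2.Rodrigues(np.array(s["rvec"],float))[0]; t=np.array(s["tvec"],float)
    return s["color"],K,R,t
def ray(c,u,v):
    _,K,R,t=c
    d=R.T@np.linalg.inv(K)@np.array([u,v,1.0]); return -R.T@t,d
def onz(c,u,v,z):
    p,d=ray(c,u,v); return p+d*(z-p[2])/d[2]
def tri(a,ua,b,ub):
    p,d=ray(a,*ua);q,e=ray(b,*ub)
    s=np.linalg.lstsq(np.c_[d,-e],q-p,rcond=None)[0]
    return (p+s[0]*d+q+s[1]*e)/2, np.linalg.norm(p+s[0]*d-q-s[1]*e)
def proj(c,P):
    _,K,R,t=c; x=K@(R@np.asarray(P)+t); return x[:2]/x[2]
def crop(c,x0,y0,w,h,k,fn):
    cv2.imwrite(fn,cv2.resize(c[0][y0:y0+h,x0:x0+w,::-1],None,fx=k,fy=k,interpolation=cv2.INTER_CUBIC))
E
python3 - <<'E'
from h import *
a=cam("scene");b=cam("top")
crop(a,315,145,60,75,8,"pics/c1.png");crop(b,210,235,60,60,10,"pics/c2.png")
crop(a,170,270,145,135,5,"pics/c3.png");crop(b,360,210,90,115,5,"pics/c4.png")
E
```

```text
(no output)
```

View pics/c1.png

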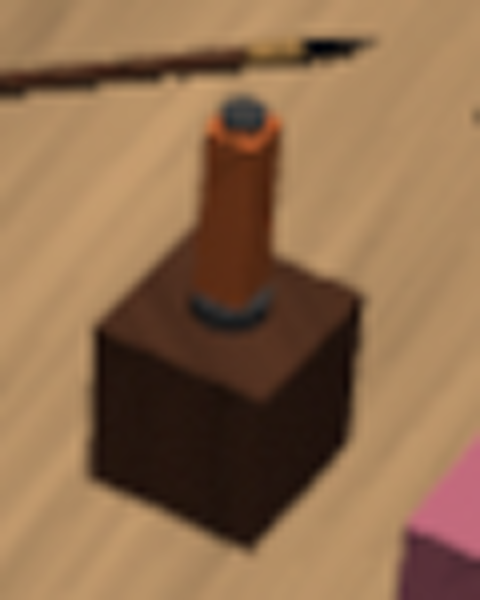

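View pics/c2.png

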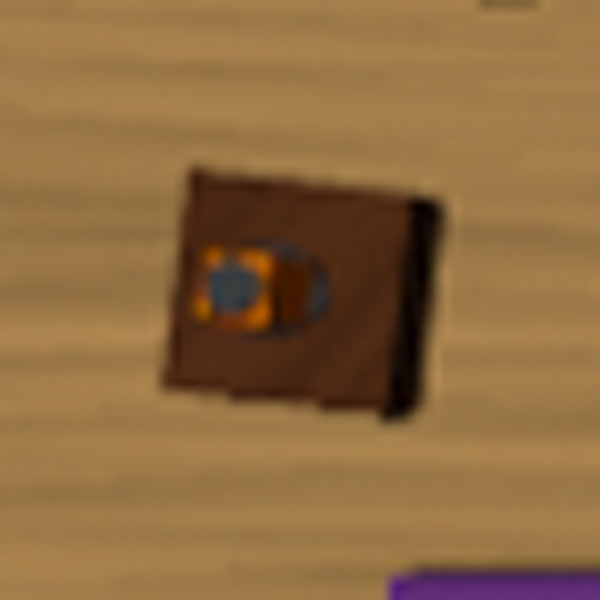

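View pics/c3.png

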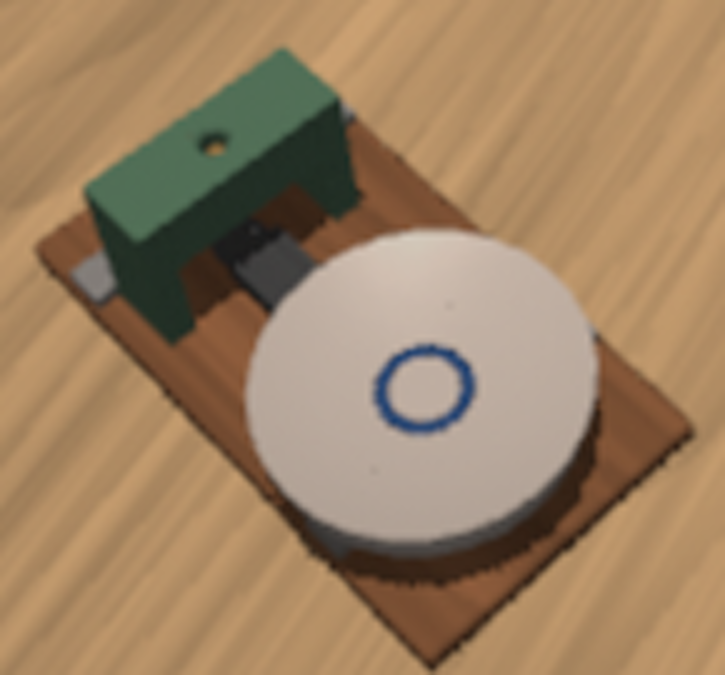

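View pics/c4.png

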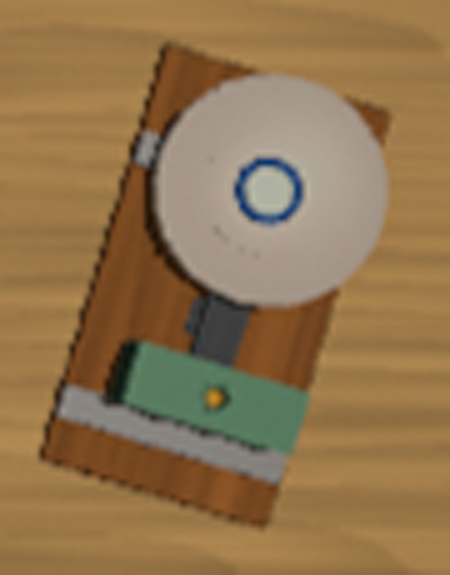

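Run:
```python
from h import *
a=cam("scene");b=cam("top")
f=lambda x0,y0,k:(lambda u,v:(x0+(u+.5)/k-.5,y0+(v+.5)/k-.5))
c1=f(315,145,8);c2=f(210,235,10);c3=f(170,270,5);c4=f(360,210,5)
np.set_printoptions(precision=4,suppress=True)
print("button",tri(a,c1(243,112),b,c2(234,287)))
print("collar bottom-ish")
for n,u,v in [("h near(BR?)",c1(262,400),None)]:
    pass
H=[onz(b,*c2(*p),0.062) for p in [(195,172),(408,195),(390,408),(165,385)]]
print("holder top@62",np.array(H),np.mean(H,0))
Hs=[onz(a,*c1(*p),0.062) for p in [(98,327),(362,297),(262,400)]]
print("scene",np.array(Hs), (Hs[0]+Hs[1])/2)
for (i,j) in [(0,1),(0,2),(0,0),(0,3),(1,0),(1,1),(1,2),(1,3),(2,0),(2,1),(2,2),(2,3)]:
    p,e=tri(a,c1(*[(98,327),(362,297),(262,400)][i]),b,c2(*[(195,172),(408,195),(390,408),(165,385)][j]))
    if e<.006: print(i,j,p,e)
print("hole",tri(a,c3(214,142),b,c4(215,397)))
for q in [(138,343),(308,393),(292,453),(123,405)]:
  for p in [(88,190),(285,48),(340,98),(137,240)]:
    x,e=tri(a,c3(*p),b,c4(*q))
    if e<.008:print("blk",p,q,x,e)
B=np.array([onz(b,*c4(*p),0.012) for p in [(168,43),(388,115),(267,525),(42,458)]]);print(B,B.mean(0))
S=np.array([onz(a,*c3(*p),0.012) for p in [(38,247),(432,667),(692,432)]]);print(S,(S[0]+S[2])/2)
ex=(B[0]+B[1]-B[2]-B[3]);print("stand x dir top",np.degrees(np.arctan2(ex[1],ex[0])), np.linalg.norm(ex)/2)
ex=S[1]-S[0];print(np.degrees(np.arctan2(ex[1],ex[0])))
```

```text
button (array([0.55  , 0.2229, 0.1353]), np.float64(0.0007066021404172361))
collar bottom-ish
holder top@62 [[0.5821 0.2483 0.062 ]
 [0.5765 0.1914 0.062 ]
 [0.5199 0.1952 0.062 ]
 [0.5254 0.2552 0.062 ]] [0.551  0.2225 0.062 ]
scene [[0.5189 0.1964 0.062 ]
 [0.5828 0.2473 0.062 ]
 [0.5761 0.1902 0.062 ]] [0.5509 0.2218 0.062 ]
0 2 [0.5198 0.1949 0.0635] 0.0003603091643430444
1 0 [0.5823 0.2486 0.0608] 0.0002519028045921069
2 1 [0.5761 0.1913 0.0612] 0.0008808572267781309
hole (array([ 0.4877, -0.2104,  0.0814]), np.float64(0.0019011904672027406))
blk (340, 98) (138, 343) [ 0.5156 -0.1705  0.0789] 0.0012287733698883464
blk (137, 240) (308, 393) [ 0.4902 -0.2586  0.0828] 0.002316769590238587
blk (88, 190) (292, 453) [ 0.4598 -0.2498  0.0816] 0.0003036562426947298
blk (285, 48) (123, 405) [ 0.4839 -0.1621  0.0807] 0.00024207196795680245
[[ 0.6807 -0.1935  0.012 ]
 [ 0.6419 -0.3143  0.012 ]
 [ 0.4172 -0.2478  0.012 ]
 [ 0.4523 -0.1251  0.012 ]] [ 0.548  -0.2202  0.012 ]
[[ 0.4175 -0.2489  0.012 ]
 [ 0.6452 -0.3193  0.012 ]
 [ 0.6815 -0.199   0.012 ]] [ 0.5495 -0.224   0.012 ]
stand x dir top -16.570967991924235 0.2364190265208578
-17.184832618287274
```

Measured against what they must be: button top z 0.135 (expected 0.136), holder top z about 0.062 and block top z about 0.081 all fit. I'll move above the punch and look with the wrist camera.

Call:
send_rows --rows '[45,-37,10,0,0,1.6,1,45,-37,10,0,0,1.6,1,45,-37,10,0,0,1.6,1,45,-37,10,0,0,1.6,1,45,-37,10,0,0,1.6,1,45,-37,10,0,0,1.6,1,45,-37,10,0,0,1.6,1,45,-37,10,0,0,1.6,1]'

```text
time: 1.35
tool_pos: [0.5399, 0.2228, 0.2482]
ee_rot: [3.141, -0.0, 1.464]
wrist_force: [-0.3, 0.3, -0.5]
width: 0.0937
```

Run:
```python
from h import *
o=get_obs();print(o["time"],o["tool_pos"],o["ee_rot"],o["qvel"])
c=cam("wrist",o);cv2.imwrite("pics/w1.png",c[0][:,:,::-1])
print(proj(c,[.5505,.2225,.136]),proj(c,[.5505,.2225,.062]))
```

```text
1.35 [0.53994126 0.22283798 0.24822948] [ 3.14127616e+00 -4.96399286e-04  1.46429293e+00] [-0.69707643  0.47656565 -0.68791368  0.00329642  0.21291377 -0.91542307]
[320.54258256 241.63365598] [320.36721862 227.37866244]
```

View pics/w1.png

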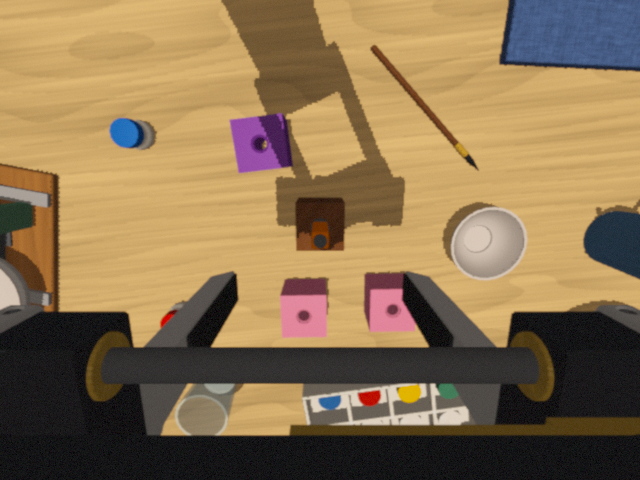

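Run:
```python
from h import *
o=get_obs();print(o["time"],o["tool_pos"],o["ee_rot"])
c=cam("wrist",o)
crop(c,285,185,75,75,8,"pics/w2.png")
```

```text
1.4 [0.54544349 0.21724278 0.24815345] [3.13616923 0.00342059 1.45718152]
```

View pics/w2.png

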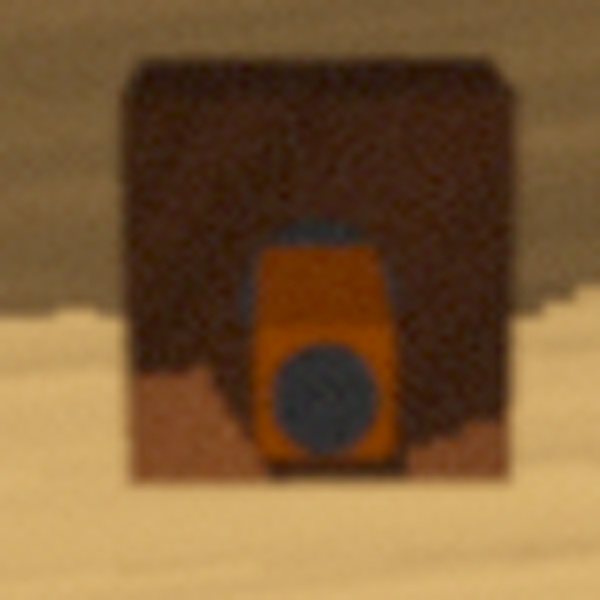

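Run:
```python
from h import *
o=get_obs();print(o["time"],o["tool_pos"],o["ee_rot"])
c=cam("wrist",o);crop(c,285,185,75,75,8,"pics/w3.png")
g=cv2.cvtColor(c[0],cv2.COLOR_RGB2HSV)[200:260,300:350]
m=((g[...,1]<110)&(g[...,2]<90)).astype(np.uint8)
n,l,s,ce=cv2.connectedComponentsWithStats(m)
for i in range(1,n):
    if s[i][4]>40: 
        u,v=ce[i]+[300,200];print(s[i],u,v,onz(c,u,v,.136))
```

```text
1.45 [0.54259156 0.22000331 0.24756505] [3.13982874e+00 1.39543400e-03 1.45641258e+00]
[ 17  32  12  13 125] 322.544 238.024 [0.54963157 0.22179936 0.136     ]
```

View pics/w3.png

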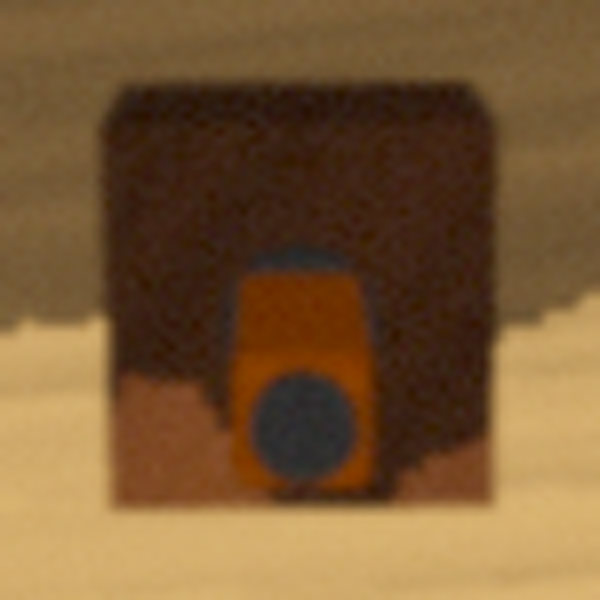

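Call:
send_rows --rows '[4,0,-10,0,0,0,1,4,0,-25,0,0,0,1,2,0,-30,0,0,0,1,0,0,-30,0,0,0,1,0,0,-30,0,0,0,1,0,0,-20,0,0,0,1,0,0,-13,0,0,0,1,0,0,0,0,0,0,1]'

```text
time: 2.5
tool_pos: [0.5472, 0.2248, 0.0884]
ee_rot: [-3.139, 0.001, 1.465]
wrist_force: [-0.2, -0.1, -0.3]
width: 0.0938
```

Run:
```python
from h import *
o=get_obs();print(o["time"],o["tool_pos"],o["ee_rot"])
c=cam("wrist",o);cv2.imwrite("pics/w4.png",c[0][:,:,::-1])
print(proj(c,[.55,.222,.136]))
print(get_obs()["tool_pos"])
```

```text
2.5 [0.54716932 0.22477416 0.08844859] [-3.13918790e+00  8.57027107e-04  1.46489783e+00]
[315.34139239 297.57813544]
[0.54811848 0.22480226 0.08976758]
```

View pics/w4.png

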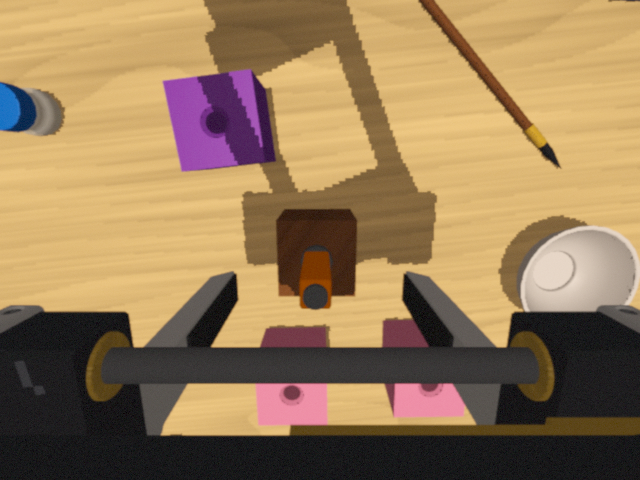

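Call:
send_rows --rows '[2,-2.5,-2,0,0,0,1,0,0,0,0,0,0,1,0,0,0,0,0,0,0.4,0,0,0,0,0,0,0,0,0,0,0,0,0,0,0,0,0,0,0,0,0,0,0,0,0,0,0,0,0,0,0,0,0,0,0]'

```text
time: 3.55
tool_pos: [0.5507, 0.2217, 0.0878]
ee_rot: [3.142, -0.0, 1.463]
wrist_force: [0.1, -0.0, -0.2]
width: 0.0374
```

Run:
```python
from h import *
o=get_obs();print(o["time"],o["tool_pos"],o["ee_rot"],o["wrist_force"],o["width"])
```

```text
3.55 [0.55065589 0.2216917  0.08778013] [ 3.14158914e+00 -6.11445742e-05  1.46338684e+00] [ 0.07677364 -0.04962684 -0.1541572 ] 0.037382892843071544
```

Fingers are still closing, so I'll wait another call.

Call:
send_rows --rows '[0,0,0,0,0,0,0,0,0,0,0,0,0,0,0,0,0,0,0,0,0,0,0,0,0,0,0,0,0,0,0,0,0,0,0,0,0,0,0,0,0,0,0,0,0,0,0,0,0,0,0,0,0,0,0,0]'

```text
time: 4.55
tool_pos: [0.5507, 0.2217, 0.0878]
ee_rot: [3.142, -0.0, 1.463]
wrist_force: [0.5, 0.5, 0.3]
width: 0.0172
```

Run:
```python
from h import *
o=get_obs();print(o["time"],o["tool_pos"],o["ee_rot"],o["wrist_force"],o["width"])
c=cam("wrist",o);crop(c,270,200,100,110,5,"pics/w5.png")
```

```text
4.55 [0.55065597 0.22174397 0.08779867] [ 3.14158845e+00 -1.60999873e-04  1.46341360e+00] [0.51573577 0.51758167 0.30767431] 0.01716082695108016
```

View pics/w5.png

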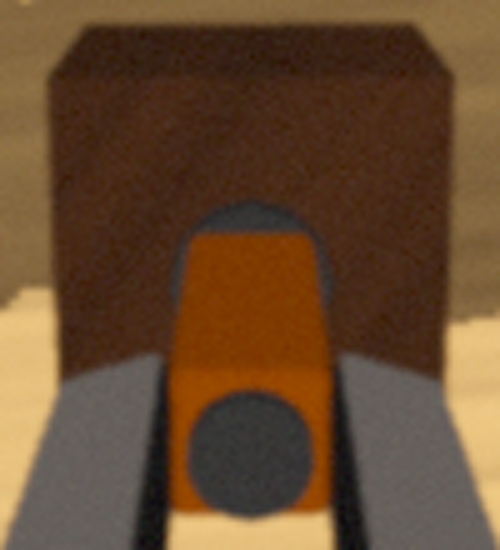

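Grasped (width 17 mm, square in the jaws). Lifting straight up.

Call:
send_rows --rows '[0,0,4,0,0,0,0,0,0,12,0,0,0,0,0,0,20,0,0,0,0,0,0,25,0,0,0,0,0,0,25,0,0,0,0,0,0,20,0,0,0,0,0,0,10,0,0,0,0,0,0,4,0,0,0,0]'

```text
time: 5.6
tool_pos: [0.5509, 0.2217, 0.2086]
ee_rot: [3.141, -0.0, 1.463]
wrist_force: [-0.2, -0.7, -1.5]
width: 0.0172
```

Run:
```python
from h import *
o=get_obs();print(o["time"],o["tool_pos"],o["ee_rot"],o["wrist_force"],o["width"])
c=cam("wrist",o);cv2.imwrite("pics/w6.png",c[0][:,:,::-1])
a=cam("scene");crop(a,290,90,110,130,5,"pics/s6.png")
```

```text
5.6 [0.55085076 0.22172091 0.20859796] [ 3.14064203e+00 -4.47094022e-04  1.46334373e+00] [-0.24674727 -0.71089477 -1.50265324] 0.01716353199887929
```

View pics/w6.png

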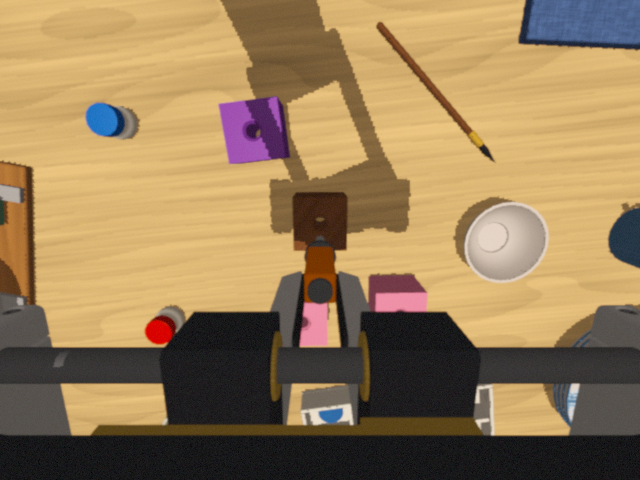

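View pics/s6.png

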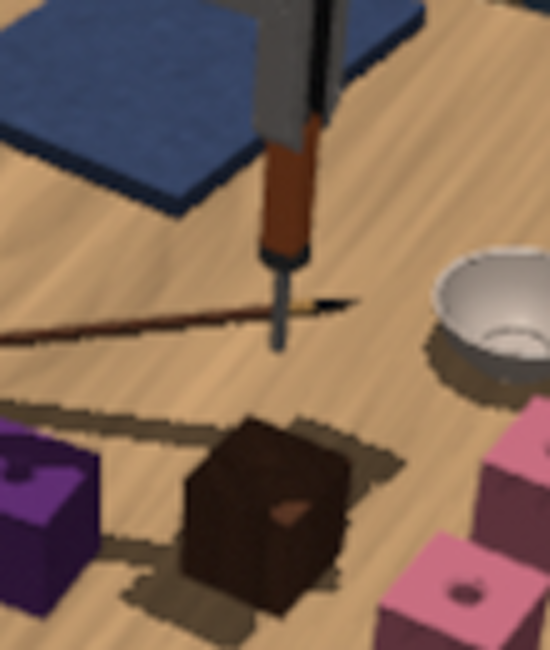

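Clean lift. Now travel to the stand, stopping just past the bore so the wrist camera sees the hole.

Call:
send_rows --rows '[0,-30,4,0,0,-1.4,0,0,-55,0,0,0,-1.4,0,0,-60,0,0,0,-1.4,0,0,-60,0,0,0,-1.4,0,0,-60,0,0,0,-1.4,0,0,-60,0,0,0,-1.4,0,0,-60,0,0,0,-1.4,0,0,-40,0,0,0,-1.2,0]'

```text
time: 6.7
tool_pos: [0.5497, -0.2058, 0.2102]
ee_rot: [-3.139, -0.0, 1.269]
wrist_force: [0.0, 0.6, -1.9]
width: 0.0175
```

Call:
send_rows --rows '[0,-5,0,0,0,0,0,0,0,0,0,0,0,0,0,0,0,0,0,0,0,0,0,0,0,0,0,0,0,0,0,0,0,0,0,0,0,0,0,0,0,0,0,0,0,0,0,0,0,0,0,0,0,0,0,0]'

```text
time: 7.7
tool_pos: [0.5506, -0.2083, 0.2118]
ee_rot: [3.142, -0.0, 1.271]
wrist_force: [0.2, -0.1, -2.1]
width: 0.0172
```

Run:
```python
from h import *
o=get_obs();print(o["time"],o["tool_pos"],o["ee_rot"],o["wrist_force"],o["width"])
c=cam("wrist",o);cv2.imwrite("pics/w7.png",c[0][:,:,::-1])
print(proj(c,[.4877,-.2104,.0814]))
np.savez("v1.npz",K=c[1],R=c[2],t=c[3])
```

```text
7.7 [ 0.55064206 -0.20831921  0.21181475] [ 3.14157296e+00 -5.84075926e-05  1.27136665e+00] [ 0.24200823 -0.09967882 -2.13219319] 0.017153044403816264
[299.60225375 170.33611618]
```

View pics/w7.png

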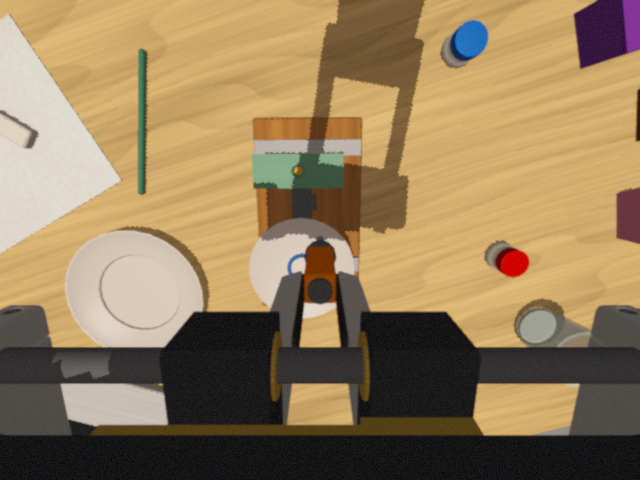

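Call:
send_rows --rows '[-5,-1,-5,0,0,0,0,-6,-2,-6,0,0,0,0,-7,-2,-7,0,0,0,0,-7,-2,-7,0,0,0,0,-6,-2,-7,0,0,0,0,-5,-2,-5,0,0,0,0,-2,0,-3,0,0,0,0,0,0,0,0,0,0,0]'

```text
time: 8.75
tool_pos: [0.5125, -0.2193, 0.1717]
ee_rot: [-3.142, -0.0, 1.271]
wrist_force: [0.4, 0.1, -1.4]
width: 0.0175
```

Run:
```python
from h import *
o=get_obs();print(o["time"],o["tool_pos"],o["ee_rot"],o["wrist_force"],o["width"])
c=cam("wrist",o);cv2.imwrite("pics/w8.png",c[0][:,:,::-1])
print(proj(c,[.4877,-.2104,.0814]),proj(c,o["tool_pos"]-[0,0,.0758]))
crop(c,250,170,110,110,7,"pics/w8c.png")
np.savez("v2.npz",K=c[1],R=c[2],t=c[3])
im=cv2.imread("pics/w7.png");cv2.imwrite("pics/w7c.png",cv2.resize(im[140:200,240:360],None,fx=6,fy=6,interpolation=cv2.INTER_CUBIC))
```

```text
8.75 [ 0.51254138 -0.21927144  0.17166731] [-3.14150132e+00 -2.02551491e-04  1.27130817e+00] [ 0.39882175  0.06041245 -1.40065388] 0.017491567036847018
[321.04382598 208.4243697 ] [319.77458473 239.82018786]
```

View pics/w8c.png

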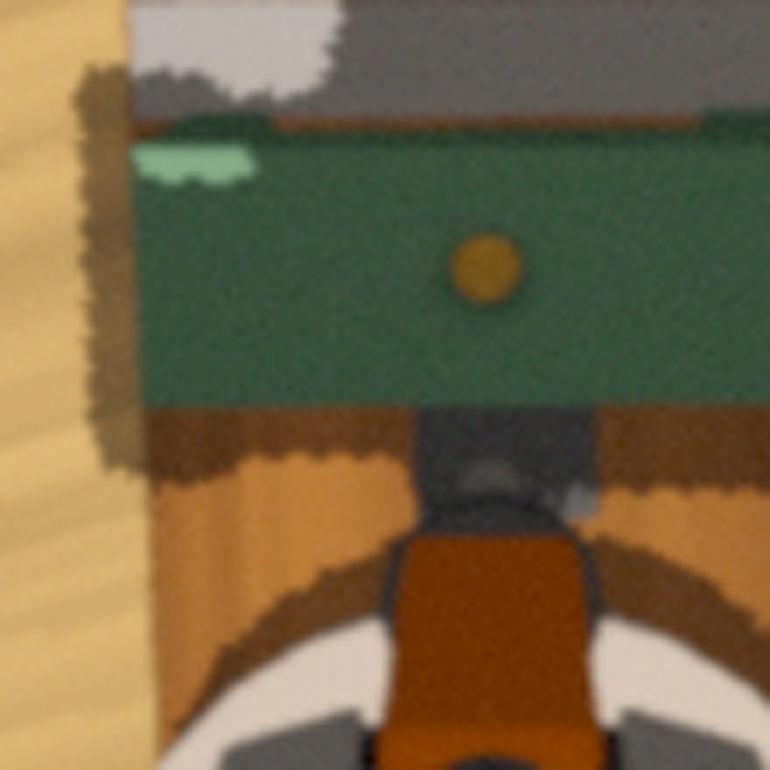

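View pics/w7c.png

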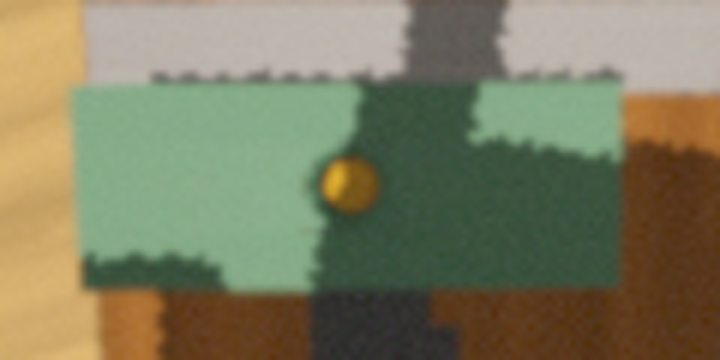

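Run:
```python
from h import *
np.set_printoptions(precision=4,suppress=True)
L=lambda f:(lambda d:(None,d["K"],d["R"],d["t"]))(np.load(f))
v1,v2=L("v1.npz"),L("v2.npz")
f=lambda x0,y0,k:(lambda u,v:(x0+(u+.5)/k-.5,y0+(v+.5)/k-.5))
a=f(240,140,6);b=f(250,170,7)
for p,q in [((73,88),(133,143)),((85,288),(140,405)),((350,186),(487,269))]: print(tri(v1,a(*p),v2,b(*q)))
for z in (.074,.081,.086):
  print(z,onz(v1,*a(350,186),z),onz(v2,*b(487,269),z))
for z in (.081,.086):
  P=[onz(v1,*a(*p),z) for p in [(73,88),(85,288),(621,290),(622,85)]]
  print(z,np.linalg.norm(P[0]-P[1]),np.linalg.norm(P[1]-P[2]),np.linalg.norm(P[0]-P[3]), np.mean(P,0))
  Q=[onz(v2,*b(*p),z) for p in [(133,143),(140,405)]];print(np.linalg.norm(Q[0]-Q[1]),(P[0]+P[1])/2,np.mean(Q,0))
```

```text
(array([ 0.4579, -0.2529,  0.0726]), np.float64(0.0004346078160040979))
(array([ 0.4903, -0.2609,  0.0832]), np.float64(0.0008821274901267507))
(array([ 0.4874, -0.2123,  0.0768]), np.float64(0.0002803710476352384))
0.074 [ 0.4875 -0.2126  0.074 ] [ 0.4878 -0.2123  0.074 ]
0.081 [ 0.4874 -0.2121  0.081 ] [ 0.4869 -0.212   0.081 ]
0.086 [ 0.4874 -0.2118  0.086 ] [ 0.4862 -0.2118  0.086 ]
0.081 0.03316031352846898 0.09196194942400736 0.0919864475252336 [ 0.4879 -0.2122  0.081 ]
0.03476945123852789 [ 0.4744 -0.2562  0.081 ] [ 0.4741 -0.2565  0.081 ]
0.086 0.032683802167382696 0.0906404627121715 0.09066460877741513 [ 0.4879 -0.2119  0.086 ]
0.034204662138114905 [ 0.4746 -0.2552  0.086 ] [ 0.4736 -0.2556  0.086 ]
```

Call:
send_rows --rows '[-5,1.5,0,0,0,0,0,-6,2,0,0,0,0,0,-6,1.5,0,0,0,0,0,-5,1.5,0,0,0,0,0,-3,0.6,0,0,0,0,0,0,0,-3,0,0,0,0,0,0,-3,0,0,0,0,0,0,0,0,0,0,0]'

```text
time: 9.8
tool_pos: [0.4875, -0.2121, 0.1652]
ee_rot: [-3.141, -0.0, 1.271]
wrist_force: [-0.6, 0.4, -2.3]
width: 0.0176
```

Run:
```python
from h import *
np.set_printoptions(precision=4,suppress=True)
o=get_obs();print(o["time"],o["tool_pos"],o["ee_rot"],o["wrist_force"],o["width"])
c=cam("wrist",o);crop(c,265,170,110,110,7,"pics/w9.png")
a=cam("scene");crop(a,170,240,110,110,7,"pics/s9.png")
b=cam("top");crop(b,365,225,80,80,7,"pics/t9.png")
tip=o["tool_pos"]-[0,0,.0758]
for n,k,x,y in ((c,7,265,170),(a,7,170,240)):
  for P in (tip,tip+[0,0,.05],[.4875,-.2122,.082]):
    u=proj(n,P); print((u+.5-[x,y])*k-.5)
```

```text
9.8 [ 0.4875 -0.2121  0.1652] [-3.1405 -0.0004  1.2714] [-0.5647  0.3669 -2.2658] 0.017611941581895378
[386.3302 492.3045]
[386.5195 599.0303]
[385.3917 479.8364]
[294.327  395.0992]
[263.2051 277.6013]
[298.4231 411.8927]
```

View pics/w9.png

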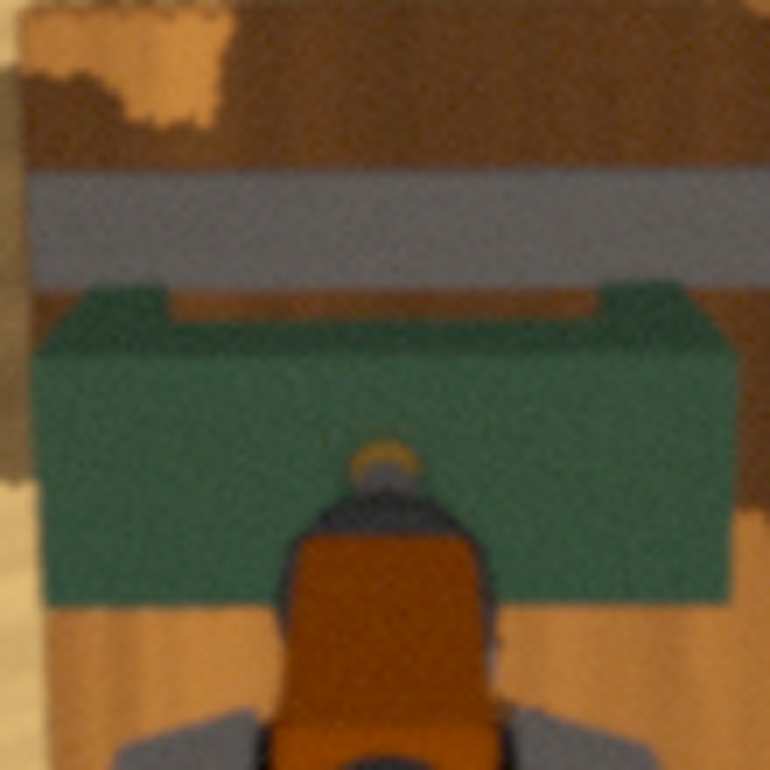

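View pics/s9.png

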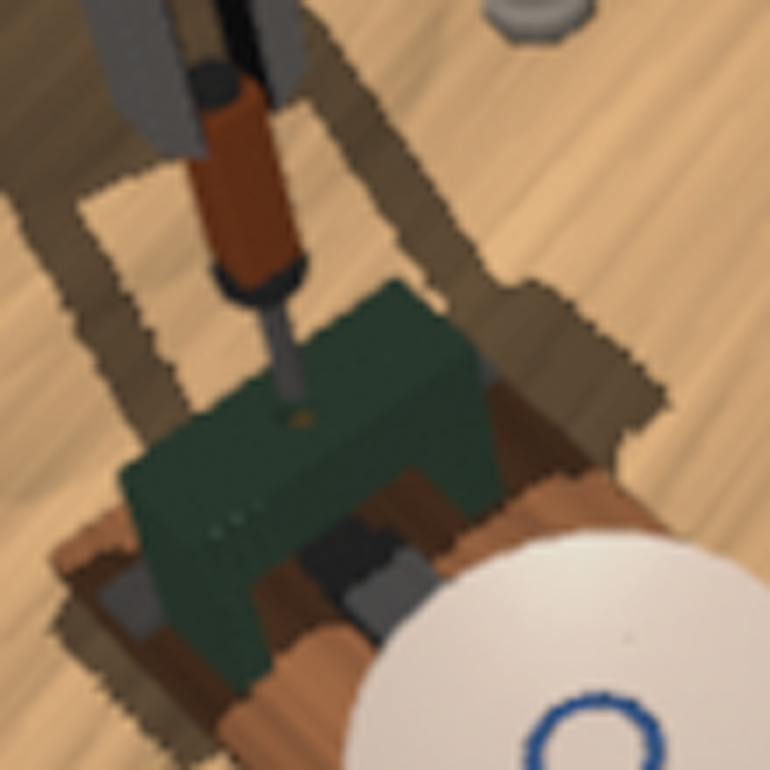

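Tip and pin line up in the wrist image, with both at crop column 386. I'll descend gently.

Call:
send_rows --rows '[0,0,-1,0,0,0,0,0,0,-1,0,0,0,0,0,0,-1,0,0,0,0,0,0,-1,0,0,0,0,0,0,-0.5,0,0,0,0,0,0,-0.5,0,0,0,0,0,0,-0.5,0,0,0,0,0,0,-0.5,0,0,0,0]'

```text
time: 10.95
tool_pos: [0.4877, -0.2122, 0.1598]
ee_rot: [3.142, -0.0, 1.271]
wrist_force: [-0.7, -0.7, -0.8]
width: 0.0177
```

Call:
send_rows --rows '[0,0,-0.5,0,0,0,0,0,0,-0.5,0,0,0,0,0,0,-0.5,0,0,0,0,0,0,-0.5,0,0,0,0,0,0,0,0,0,0,0,0,0,0,0,0,0,0,0,0,0,0,0,0,0,0,0,0,0,0,0,0]'

```text
time: 11.95
tool_pos: [0.4877, -0.2122, 0.1578]
ee_rot: [3.142, -0.0, 1.271]
wrist_force: [-0.1, -0.1, -0.4]
width: 0.0175
```

Call:
send_rows --rows '[0,0,-0.5,0,0,0,0,0,0,-0.5,0,0,0,0,0,0,-0.5,0,0,0,0,0,0,-0.5,0,0,0,0,0,0,0,0,0,0,0,0,0,0,0,0,0,0,0,0,0,0,0,0,0,0,0,0,0,0,0,0]'

```text
time: 12.95
tool_pos: [0.4877, -0.2122, 0.1558]
ee_rot: [3.142, -0.0, 1.271]
wrist_force: [-0.2, 0.4, -1.2]
width: 0.0175
```

Run:
```python
from h import *
np.set_printoptions(precision=4,suppress=True)
o=get_obs();print(o["time"],o["tool_pos"],o["ee_rot"],o["wrist_force"],o["width"])
c=cam("wrist",o);crop(c,265,170,110,110,7,"pics/w10.png")
a=cam("scene");crop(a,170,240,110,110,7,"pics/s10.png")
```

```text
12.95 [ 0.4877 -0.2122  0.1558] [ 3.1415 -0.0001  1.2714] [-0.1995  0.3811 -1.1783] 0.017533804089895265
```

View pics/w10.png

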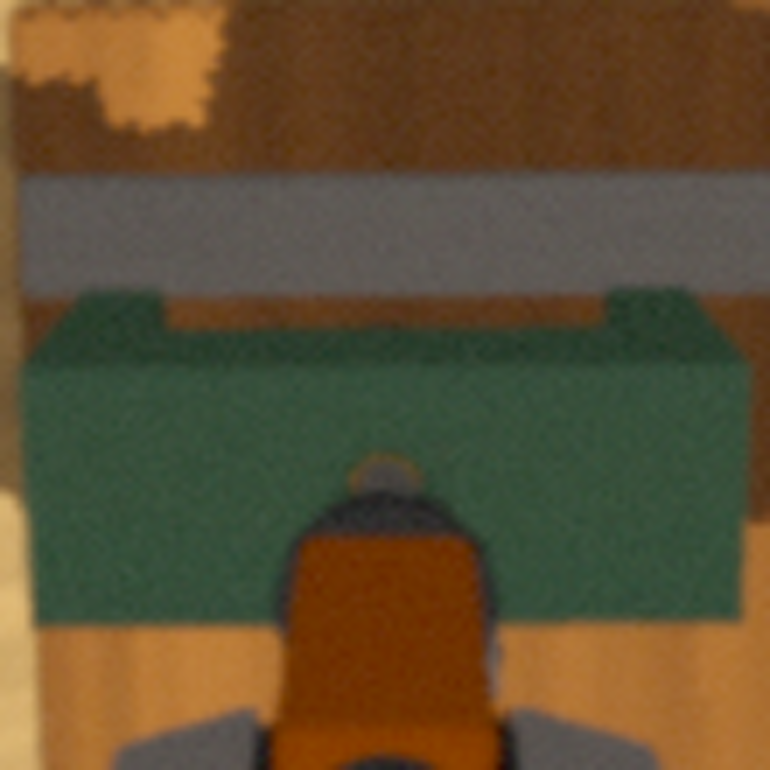

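View pics/s10.png

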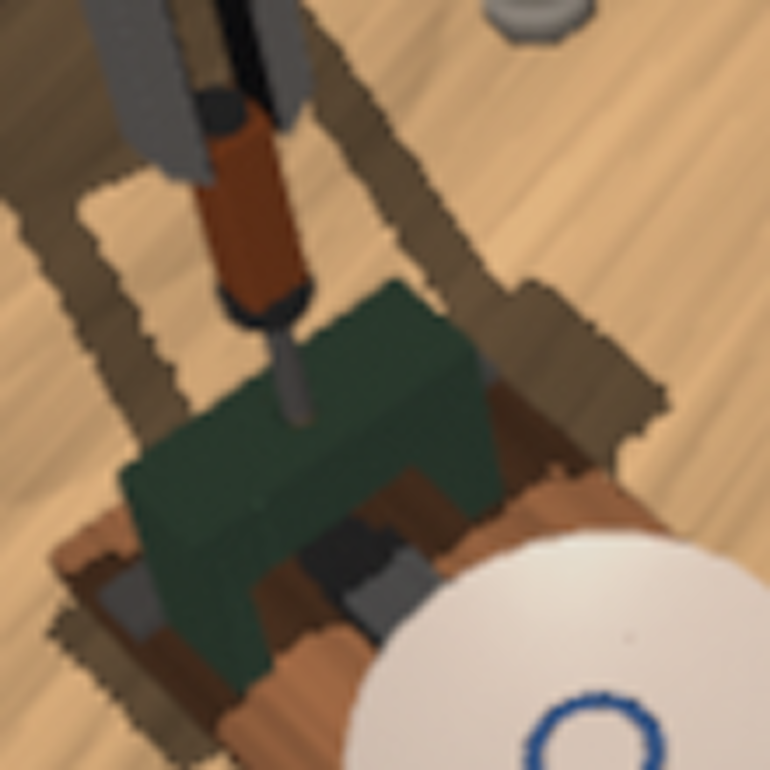

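Tip is centred over the mouth and touching nothing yet. Continuing down.

Call:
send_rows --rows '[0,0,-0.5,0,0,0,0,0,0,-0.5,0,0,0,0,0,0,-0.5,0,0,0,0,0,0,-0.5,0,0,0,0,0,0,-0.5,0,0,0,0,0,0,-0.5,0,0,0,0,0,0,0,0,0,0,0,0,0,0,0,0,0,0]'

```text
time: 14.05
tool_pos: [0.4876, -0.2122, 0.1528]
ee_rot: [-3.142, -0.0, 1.271]
wrist_force: [-0.8, -0.4, -1.3]
width: 0.0175
```

Call:
send_rows --rows '[0,0,-0.5,0,0,0,0,0,0,-0.5,0,0,0,0,0,0,-0.5,0,0,0,0,0,0,-0.5,0,0,0,0,0,0,-0.5,0,0,0,0,0,0,-0.5,0,0,0,0,0,0,0,0,0,0,0,0,0,0,0,0,0,0]'

```text
time: 15.05
tool_pos: [0.488, -0.2124, 0.1505]
ee_rot: [3.14, 0.0, 1.271]
wrist_force: [-0.5, 0.0, 3.6]
width: 0.0174
```

Contact: about +5 N with the tip roughly 7 mm down the bore, which fits the pin's depth. I'll press on.

Call:
send_rows --rows '[0,0,-0.5,0,0,0,0,0,0,-0.5,0,0,0,0,0,0,-0.5,0,0,0,0,0,0,-0.5,0,0,0,0,0,0,-0.5,0,0,0,0,0,0,-0.5,0,0,0,0,0,0,-0.5,0,0,0,0,0,0,-0.5,0,0,0,0]'

```text
time: 16.05
tool_pos: [0.4882, -0.2125, 0.1471]
ee_rot: [3.139, 0.0, 1.271]
wrist_force: [-1.0, 0.6, 6.0]
width: 0.0176
```

Run:
```python
from h import *
np.set_printoptions(precision=4,suppress=True)
o=get_obs();print(o["time"],o["tool_pos"],o["ee_rot"],o["wrist_force"],o["wrist_torque"],o["width"])
a=cam("scene");crop(a,170,240,110,110,7,"pics/s11.png")
```

```text
16.05 [ 0.4882 -0.2125  0.1471] [3.1393 0.0004 1.2714] [-1.0305  0.6169  5.9536] [ 0.0645  0.1366 -0.0204] 0.017618923030129914
```

View pics/s11.png

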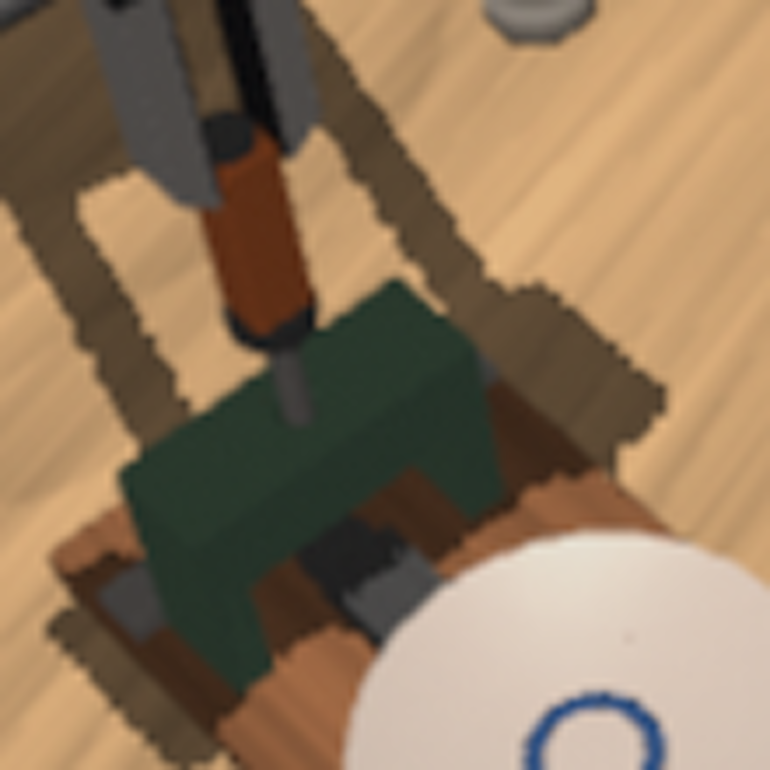

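Call:
send_rows --rows '[0,0,-0.8,0,0,0,0,0,0,-0.8,0,0,0,0,0,0,-0.8,0,0,0,0,0,0,-0.8,0,0,0,0,0,0,-0.8,0,0,0,0,0,0,-0.8,0,0,0,0,0,0,-0.8,0,0,0,0,0,0,-0.8,0,0,0,0]'

```text
time: 17.1
tool_pos: [0.4882, -0.2125, 0.1407]
ee_rot: [3.139, 0.0, 1.271]
wrist_force: [-0.7, 0.5, 5.1]
width: 0.0174
```

Call:
send_rows --rows '[0,0,-0.8,0,0,0,0,0,0,-0.8,0,0,0,0,0,0,-0.8,0,0,0,0,0,0,-0.8,0,0,0,0,0,0,-0.8,0,0,0,0,0,0,-0.8,0,0,0,0,0,0,-0.8,0,0,0,0,0,0,-0.8,0,0,0,0]'

```text
time: 18.1
tool_pos: [0.4883, -0.2125, 0.1343]
ee_rot: [3.139, 0.0, 1.271]
wrist_force: [-0.8, 0.7, 5.5]
width: 0.0174
```

Run:
```python
from h import *
np.set_printoptions(precision=4,suppress=True)
o=get_obs();print(o["time"],o["tool_pos"],o["ee_rot"],o["wrist_force"],o["wrist_torque"],o["width"])
a=cam("scene");crop(a,170,240,110,110,7,"pics/s12.png")
```

```text
18.1 [ 0.4883 -0.2125  0.1343] [3.1393 0.0003 1.2714] [-0.7874  0.7221  5.5305] [0.1454 0.1072 0.0097] 0.017448619792865903
```

View pics/s12.png

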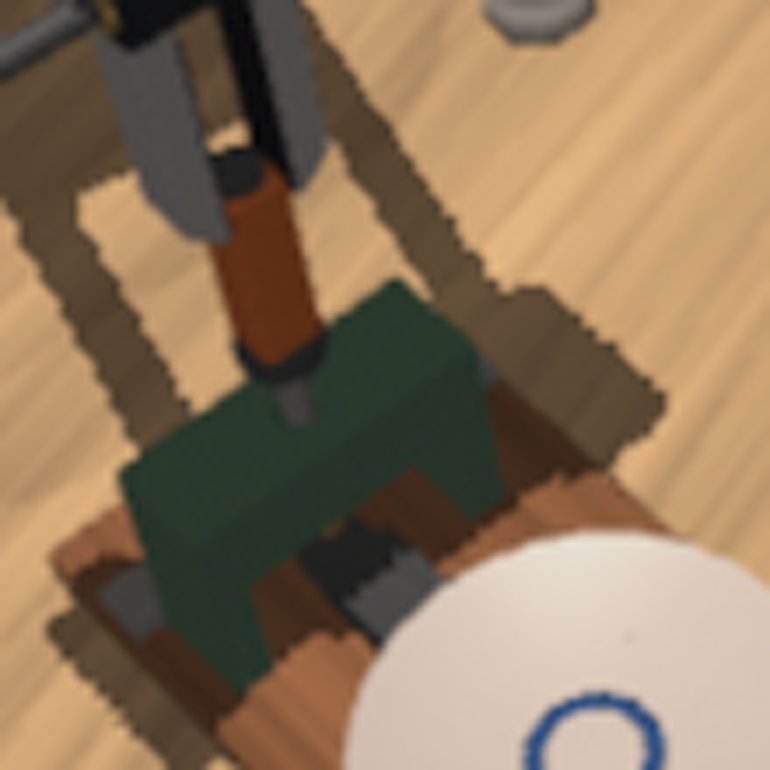

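Call:
send_rows --rows '[0,0,-0.8,0,0,0,0,0,0,-0.8,0,0,0,0,0,0,-0.8,0,0,0,0,0,0,-0.8,0,0,0,0,0,0,-0.8,0,0,0,0,0,0,-0.8,0,0,0,0,0,0,-0.8,0,0,0,0,0,0,-0.8,0,0,0,0]'

```text
time: 19.15
tool_pos: [0.4883, -0.2125, 0.1279]
ee_rot: [3.139, 0.0, 1.271]
wrist_force: [-0.4, -0.2, 5.6]
width: 0.018
```

Call:
send_rows --rows '[0,0,-0.4,0,0,0,0,0,0,-0.4,0,0,0,0,0,0,-0.4,0,0,0,0,0,0,-0.4,0,0,0,0,0,0,-0.4,0,0,0,0,0,0,-0.4,0,0,0,0,0,0,-0.4,0,0,0,0,0,0,-0.4,0,0,0,0]'

```text
time: 20.15
tool_pos: [0.4883, -0.2125, 0.1247]
ee_rot: [3.139, 0.0, 1.271]
wrist_force: [0.1, 0.3, 5.7]
width: 0.0174
```

Call:
send_rows --rows '[0,0,-0.4,0,0,0,0,0,0,-0.4,0,0,0,0,0,0,-0.4,0,0,0,0,0,0,-0.3,0,0,0,0,0,0,-0.2,0,0,0,0,0,0,-0.2,0,0,0,0,0,0,-0.2,0,0,0,0,0,0,0,0,0,0,0]'

```text
time: 21.15
tool_pos: [0.4885, -0.2126, 0.123]
ee_rot: [3.139, 0.0, 1.271]
wrist_force: [-0.9, -0.0, 6.5]
width: 0.0176
```

Run:
```python
from h import *
np.set_printoptions(precision=4,suppress=True)
o=get_obs();print(o["time"],o["tool_pos"],o["ee_rot"],o["wrist_force"],o["wrist_torque"],o["width"])
a=cam("scene");crop(a,170,240,110,110,7,"pics/s13.png")
```

```text
21.15 [ 0.4885 -0.2126  0.123 ] [3.1387 0.0004 1.2714] [-0.9382 -0.0419  6.5327] [0.1144 0.1205 0.0146] 0.0176197698263312
```

View pics/s13.png

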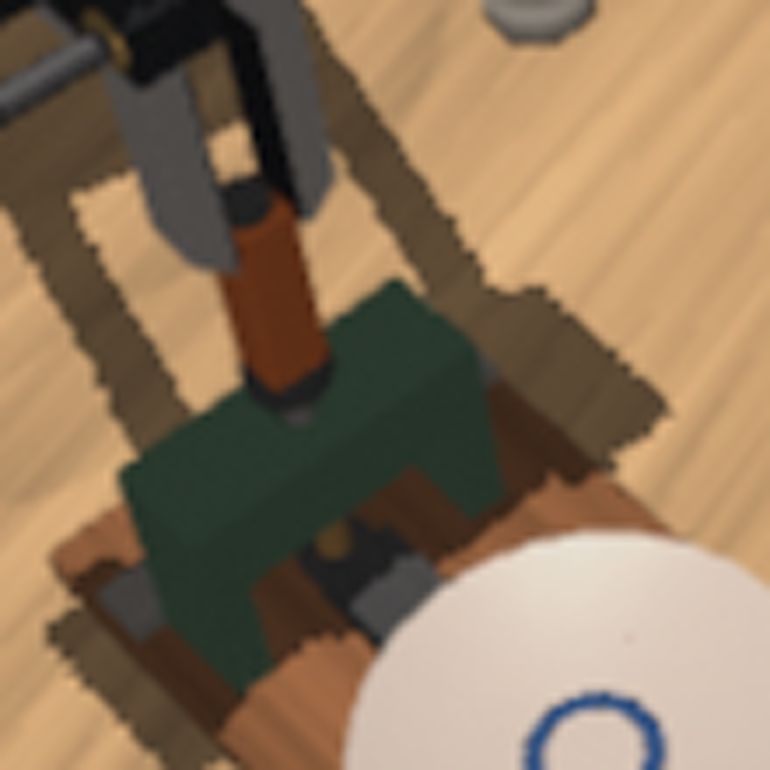

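Pin is showing below the block. The force is starting to rise, so I'll take small steps to confirm the catch.

Call:
send_rows --rows '[0,0,-0.3,0,0,0,0,0,0,-0.3,0,0,0,0,0,0,0,0,0,0,0,0,0,0,0,0,0,0,0,0,0,0,0,0,0,0,0,0,0,0,0,0,0,0,0,0,0,0,0,0,0,0,0,0,0,0]'

```text
time: 22.2
tool_pos: [0.4886, -0.2127, 0.1229]
ee_rot: [3.138, 0.001, 1.271]
wrist_force: [-0.3, 1.2, 8.3]
width: 0.0175
```

Call:
send_rows --rows '[0,0,-0.3,0,0,0,0,0,0,-0.3,0,0,0,0,0,0,0,0,0,0,0,0,0,0,0,0,0,0,0,0,0,0,0,0,0,0,0,0,0,0,0,0,0,0,0,0,0,0,0,0,0,0,0,0,0,0]'

```text
time: 23.2
tool_pos: [0.4888, -0.2128, 0.1227]
ee_rot: [3.137, 0.001, 1.271]
wrist_force: [-1.0, 1.1, 8.8]
width: 0.0177
```

Run:
```python
from h import *
np.set_printoptions(precision=4,suppress=True)
o=get_obs();print(o["time"],o["tool_pos"],o["ee_rot"],o["wrist_force"],o["wrist_torque"],o["width"])
c=cam("wrist",o);crop(c,265,200,110,110,7,"pics/w14.png")
a=cam("scene");crop(a,200,290,75,75,10,"pics/s14.png")
d=o["tool_pos"]-[0,0,.0758]
R=Rn.from_euler('xyz',o["ee_rot"]).as_matrix()
b=o["tool_pos"]+R@[0,0,-.0482]
for n in (c,a): print(proj(n,b))
```

```text
23.2 [ 0.4888 -0.2128  0.1227] [3.1373 0.0007 1.2714] [-1.0134  1.1251  8.754 ] [ 0.179   0.2454 -0.026 ] 0.017733129791043214
[319.8213 292.8282]
[204.4793 268.3184]
```

View pics/w14.png

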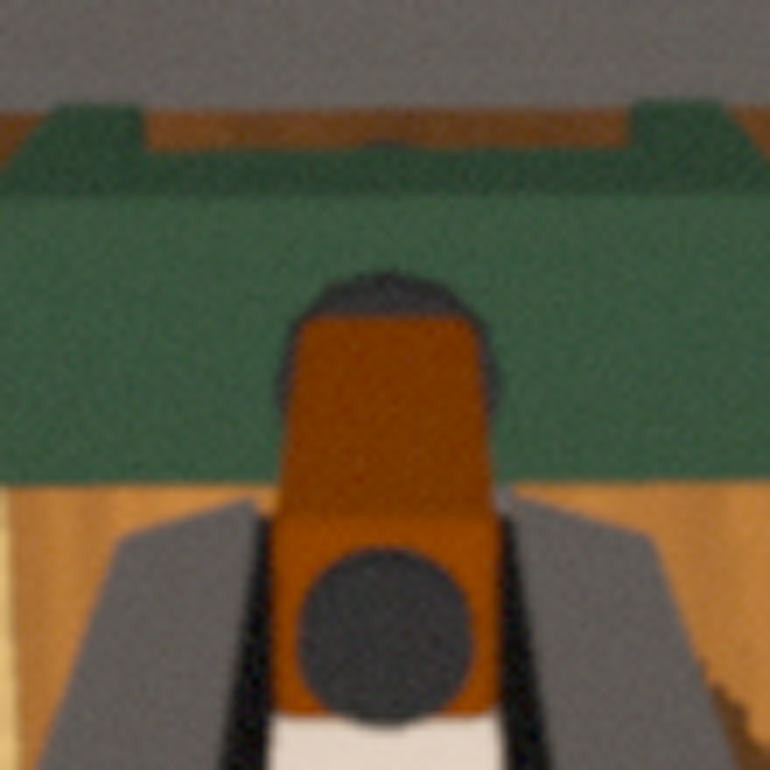

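View pics/s14.png

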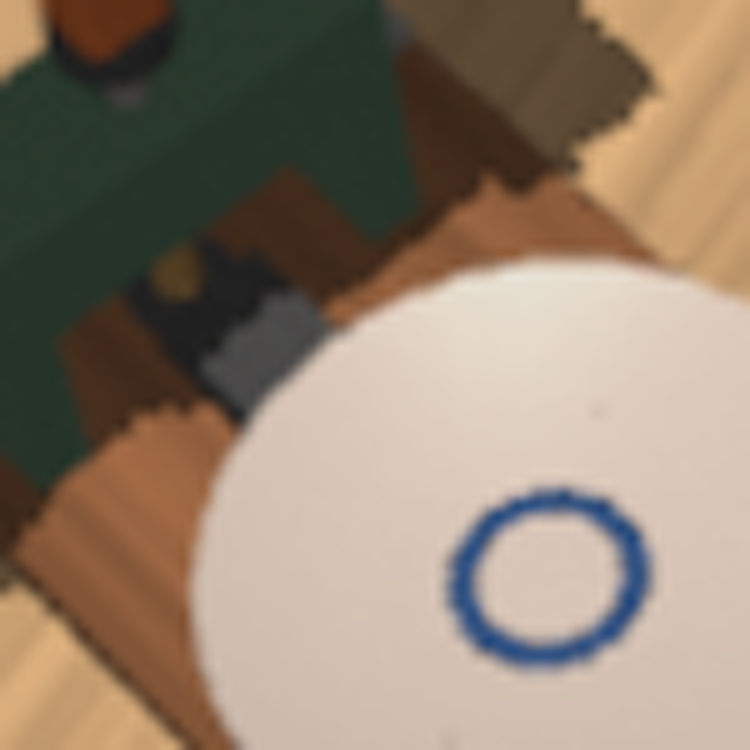

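Run:
```python
from h import *
a=cam("scene")
for z in (.082,.052,.046,.02,.016,.012):
  u=proj(a,[.4875,-.2122,z]);print(z,(u+.5-[200,290])*10-.5)
```

```text
0.082 [126.5329952   88.63246304]
0.052 [151.06819563 181.21404917]
0.046 [155.82490771 199.16311587]
0.02 [175.88817474 274.8702245 ]
0.016 [178.89799264 286.22752788]
0.012 [181.88789643 297.509687  ]
```

Call:
send_rows --rows '[0,0,-0.4,0,0,0,0,0,0,-0.4,0,0,0,0,0,0,0,0,0,0,0,0,0,0,0,0,0,0,0,0,0,0,0,0,0,0,0,0,0,0,0,0,0,0,0,0,0,0,0,0,0,0,0,0,0,0]'

```text
time: 24.35
tool_pos: [0.4891, -0.2129, 0.1225]
ee_rot: [3.136, 0.001, 1.271]
wrist_force: [-1.4, 1.1, 9.3]
width: 0.0176
```

Landed: 2 mm more of commanded travel moved it only about 0.5 mm while the force built to roughly 11 N net, well under 30 N. Now straight up and out.

Call:
send_rows --rows '[0,0,2,0,0,0,0,0,0,5,0,0,0,0,0,0,8,0,0,0,0,0,0,12,0,0,0,0,0,0,15,0,0,0,0,0,0,20,0,0,0,0,0,0,20,0,0,0,0,0,0,10,0,0,0,0]'

```text
time: 25.35
tool_pos: [0.4883, -0.2126, 0.2136]
ee_rot: [3.139, 0.001, 1.271]
wrist_force: [0.0, 0.3, -0.7]
width: 0.0178
```

Run:
```python
from h import *
np.set_printoptions(precision=4,suppress=True)
o=get_obs();print(o["time"],o["tool_pos"],o["ee_rot"],o["wrist_force"],o["wrist_torque"],o["width"])
a=cam("scene");crop(a,170,230,110,110,7,"pics/s15.png")
```

```text
25.35 [ 0.4883 -0.2126  0.2136] [3.1386 0.0006 1.2714] [ 0.0302  0.3273 -0.7089] [-0.0053  0.0085 -0.013 ] 0.017750262352790605
```

View pics/s15.png

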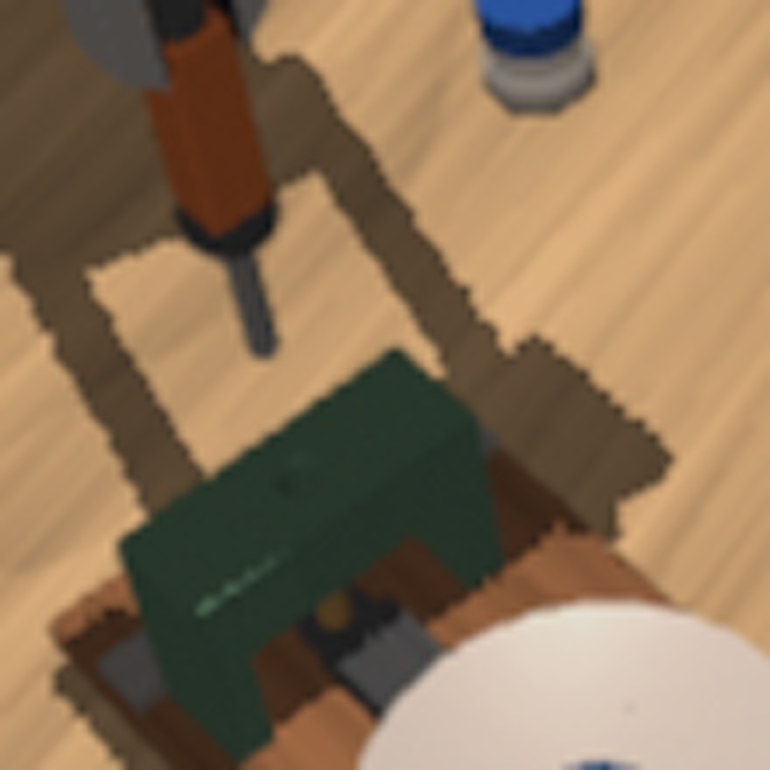

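The pin stayed down and is visible below the block; the bore is empty. Going back to the tool block.

Call:
send_rows --rows '[4,30,4,0,0,1.4,0,9,60,0,0,0,1.4,0,9,60,0,0,0,1.4,0,10,60,0,0,0,1.4,0,10,60,0,0,0,1.4,0,9,60,0,0,0,1.4,0,8,60,0,0,0,1.4,0,4,44,0,0,0,1.2,0]'

```text
time: 26.4
tool_pos: [0.5503, 0.2243, 0.2144]
ee_rot: [-3.14, 0.0, 1.466]
wrist_force: [0.3, -0.2, -1.7]
width: 0.0174
```

Call:
send_rows --rows '[0,0,-8,0,0,0,0,0,0,-20,0,0,0,0,0,0,-20,0,0,0,0,0,0,-8,0,0,0,0,0,0,-3,0,0,0,0,0,0,0,0,0,0,0,0,0,0,0,0,0,0,0,0,0,0,0,0,0]'

```text
time: 27.4
tool_pos: [0.551, 0.2219, 0.1571]
ee_rot: [3.14, -0.001, 1.463]
wrist_force: [-0.3, 0.3, -1.8]
width: 0.0177
```

Run:
```python
from h import *
np.set_printoptions(precision=4,suppress=True)
o=get_obs();print(o["time"],o["tool_pos"],o["ee_rot"],o["wrist_force"],o["wrist_torque"],o["width"])
c=cam("wrist",o);crop(c,265,190,110,110,7,"pics/w16.png")
a=cam("scene");crop(a,300,120,85,110,7,"pics/s16.png")
H=np.array([.551,.222,.062])
tip=o["tool_pos"]-[0,0,.0758]
for n,x,y in ((c,265,190),(a,300,120)):
  for P in (tip,H): print((proj(n,P)+.5-[x,y])*7-.5)
```

```text
27.4 [0.551  0.2219 0.1571] [ 3.1404 -0.0006  1.4634] [-0.3494  0.288  -1.7916] [0.0484 0.0094 0.0211] 0.01768212079719769
[386.5941 351.3283]
[387.2911 318.338 ]
[310.5704 404.3179]
[307.3752 447.7495]
```

View pics/w16.png

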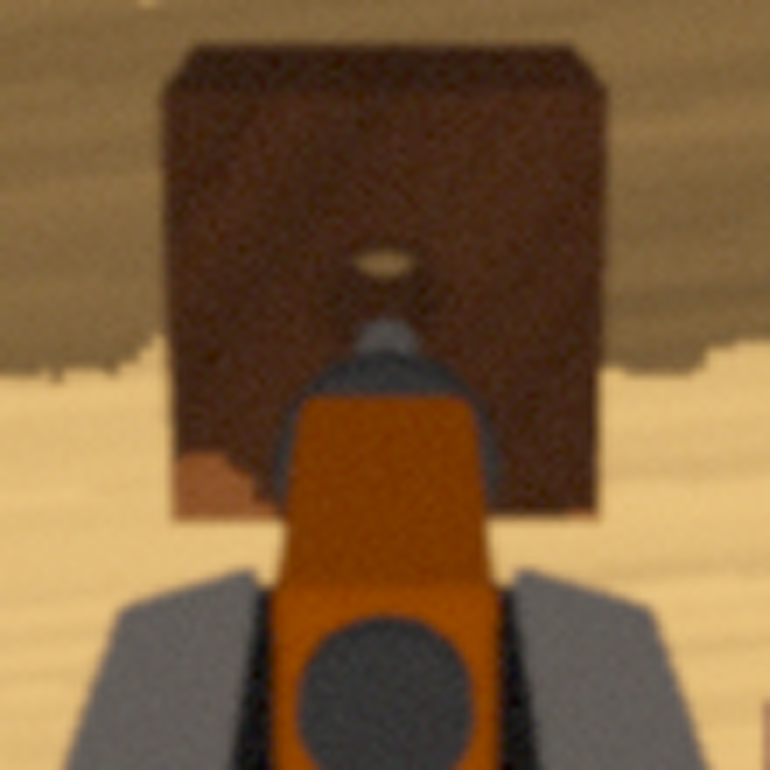

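View pics/s16.png

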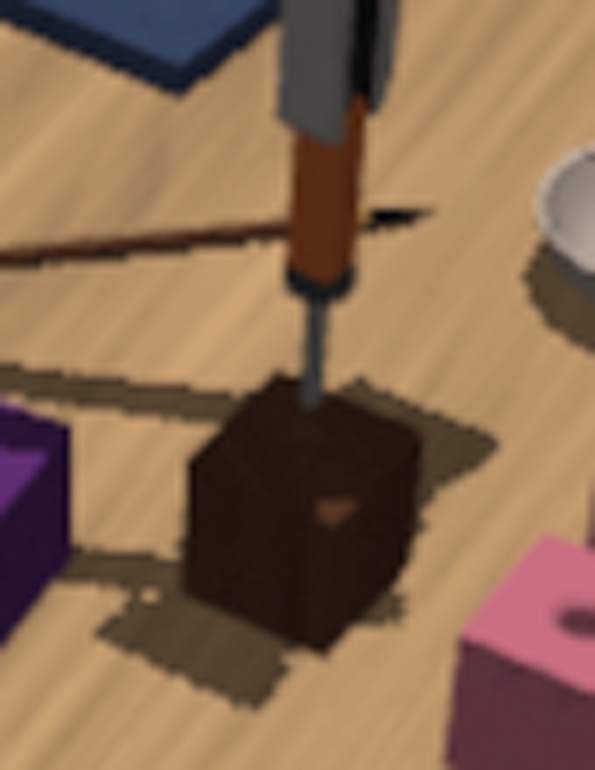

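Aligned: hole light and tip are both at column 385. Lowering in.

Call:
send_rows --rows '[0,0,-5,0,0,0,0,0,0,-5,0,0,0,0,0,0,-4,0,0,0,0,0,0,-3,0,0,0,0,0,0,-3,0,0,0,0,0,0,-3,0,0,0,0,0,0,-3,0,0,0,0,0,0,-2,0,0,0,0]'

```text
time: 28.5
tool_pos: [0.5506, 0.2218, 0.1281]
ee_rot: [-3.141, -0.0, 1.463]
wrist_force: [0.2, -0.0, -1.7]
width: 0.0174
```

Call:
send_rows --rows '[0,0,-4,0,0,0,0,0,0,-5,0,0,0,0,0,0,-5,0,0,0,0,0,0,-5,0,0,0,0,0,0,-5,0,0,0,0,0,0,-5,0,0,0,0,0,0,-4,0,0,0,0,0,0,-2,0,0,0,0]'

```text
time: 29.5
tool_pos: [0.5505, 0.2218, 0.0929]
ee_rot: [-3.141, 0.0, 1.463]
wrist_force: [0.5, 0.4, -1.8]
width: 0.0176
```

Call:
send_rows --rows '[0,0,-1.5,0,0,0,0,0,0,-1,0,0,0,0,0,0,-1,0,0,0,0,0,0,-0.5,0,0,0,0,0,0,-0.5,0,0,0,0,0,0,-0.3,0,0,0,0,0,0,0,0,0,0,0,0,0,0,0,0,0,0]'

```text
time: 30.5
tool_pos: [0.5507, 0.2218, 0.0885]
ee_rot: [3.142, -0.0, 1.463]
wrist_force: [-0.2, 0.7, -2.2]
width: 0.0177
```

Call:
send_rows --rows '[0,0,-0.3,0,0,0,0,0,0,-0.3,0,0,0,0,0,0,-0.3,0,0,0,0,0,0,0,0,0,0,0,0,0,0,0,0,0,0,0,0,0,0,0,0,0,0,0,0,0,0,0,0,0,0,0,0,0,0,0]'

```text
time: 31.5
tool_pos: [0.5507, 0.2218, 0.0878]
ee_rot: [3.141, -0.0, 1.463]
wrist_force: [-0.0, -1.0, 0.7]
width: 0.0176
```

Seated (force turned from -2 to +0.7 N at the original height). Releasing.

Call:
send_rows --rows '[0,0,0,0,0,0,0.25,0,0,0,0,0,0,0.3,0,0,0,0,0,0,0.4,0,0,0,0,0,0,0.5,0,0,0,0,0,0,0.6,0,0,0,0,0,0,0.7,0,0,0,0,0,0,0.8,0,0,0,0,0,0,0.8]'

```text
time: 32.5
tool_pos: [0.5507, 0.2218, 0.0876]
ee_rot: [3.142, -0.0, 1.463]
wrist_force: [-0.9, 0.7, 0.4]
width: 0.0749
```

Run:
```python
from h import *
np.set_printoptions(precision=4,suppress=True)
o=get_obs();print(o["time"],o["tool_pos"],o["wrist_force"],o["width"])
c=cam("wrist",o);cv2.imwrite("pics/w17.png",c[0][:,:,::-1])
```

```text
32.5 [0.5507 0.2218 0.0876] [-0.9274  0.6948  0.3982] 0.0749045822150888
```

View pics/w17.png

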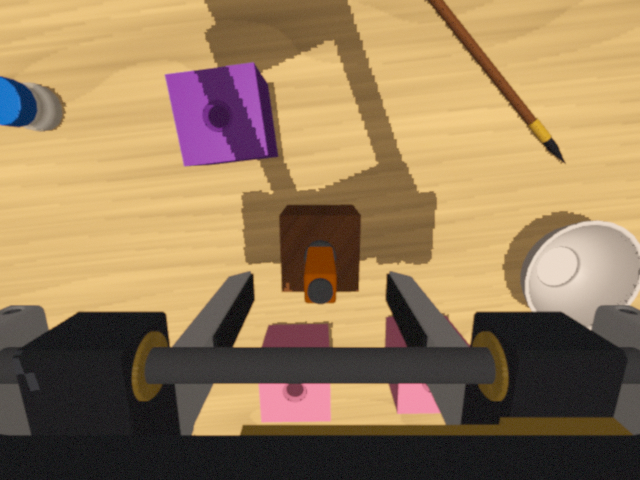

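Released and standing upright. Retreating upward, clear of the scene.

Call:
send_rows --rows '[0,0,5,0,0,0,0.9,0,0,15,0,0,0,0.9,0,0,25,0,0,0,0.9,0,0,30,0,0,0,0.9,0,0,30,0,0,0,0.9,0,0,25,0,0,0,0.9,0,0,15,0,0,0,0.9,0,0,5,0,0,0,0.9]'

```text
time: 33.55
tool_pos: [0.5511, 0.2219, 0.2392]
ee_rot: [3.139, -0.001, 1.463]
wrist_force: [0.7, -0.2, 0.0]
width: 0.0849
```

Call:
send_rows --rows '[-30,30,0,0,0,0,0.9,-30,30,0,0,0,0,0.9,-30,30,0,0,0,0,0.9,-30,30,0,0,0,0,0.9,-20,20,0,0,0,0,0.9,0,0,0,0,0,0,0.9,0,0,0,0,0,0,0.9,0,0,0,0,0,0,0.9]'

```text
time: 34.55
tool_pos: [0.4114, 0.3609, 0.2372]
ee_rot: [-3.141, 0.001, 1.462]
wrist_force: [0.7, -0.3, -0.3]
width: 0.0843
```

Run:
```python
from h import *
a=cam("scene");cv2.imwrite("pics/s18.png",a[0][:,:,::-1]);b=cam("top");cv2.imwrite("pics/t18.png",b[0][:,:,::-1])
im=[cv2.resize(a[0][y:y+75,x:x+60,::-1],None,fx=6,fy=6,interpolation=cv2.INTER_CUBIC) for x,y in ((315,145),(190,275))]
cv2.imwrite("pics/c18.png",np.hstack(im))
x=cv2.imread("pics/top0.png");cv2.imwrite("pics/d18.png",cv2.absdiff(x,b[0][:,:,::-1].copy())*3)
```

```text
(no output)
```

View pics/c18.png

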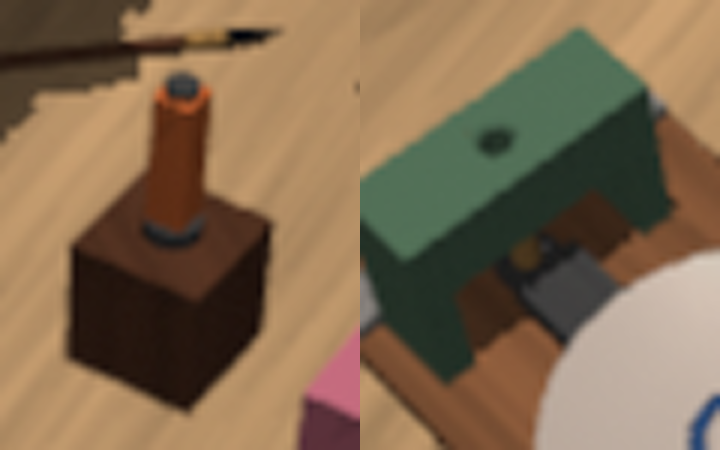

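View pics/t18.png

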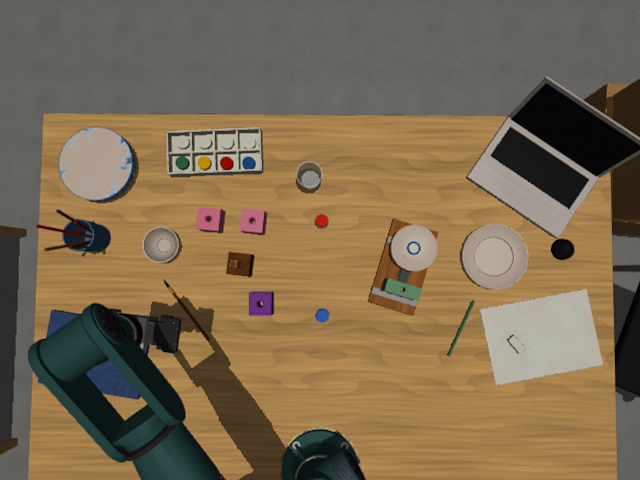

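View pics/d18.png

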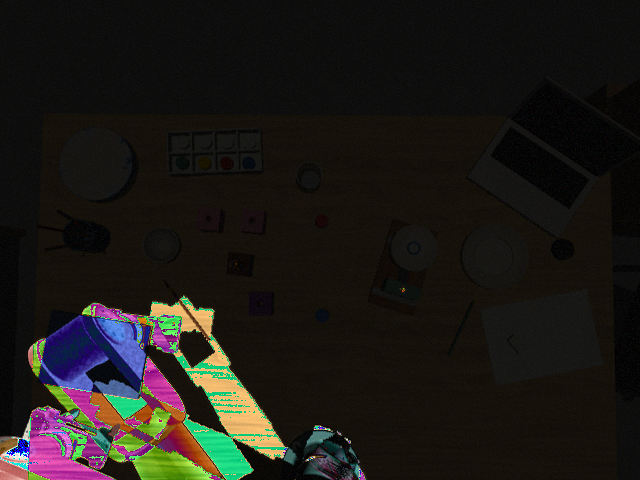

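The punch stands upright in the brown block, the bore is empty and the pin sits below the block. The before/after difference of the top view shows only the arm, its shadow and the pin. Handing in.

```bash
python3 -c "
from bench import *
print(close_job())"
```

```text
the job is handed in; nothing more can be done
None
```

The pin is pressed out of the underside of the green block and down on its catch. The punch is back upright in the brown tool block. The job was handed in at about 35 s; no verdict was reported.

- **Locating the bore:** I found the bore with the wrist camera and lowered the tip into it without touching the block. The force first rose about 7 mm below the block's top, which fits the pin's starting depth.
- **Pressing:** The pin moved at about 7 N net. It then stopped about 36 mm below the block's top, going by the camera-measured height, which is good to a millimetre or so. Pressing on raised the force to about 11 N net while the tip moved about 0.5 mm over 2 mm of commanded travel, partly as a slight tilt of the tool.
- **Last checks:** The final scene picture shows the bore empty and the brass pin below the block. The punch looks upright with its collar on the tool block, at the height where I picked it up. Comparing the top views from before and after shows only the arm, its shadow and the pin changed. The pots and other things look unmoved.
- **Not confirmed:** The stop at the catch was judged from the force and the pictures, because the pin's depth is not given directly. No check failed; the camera estimates of the block's top ranged mostly from 79 to 83 mm, with one weak corner reading of 73 mm.

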